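Centre the tin and tare the bench scale

TASK

Get the bench scale ready for weighing pigment into the small tin of red wax that stands off-centre on its steel pan: with the fingertips, gently push the tin across the pan until it stands wholly inside the ring in the middle and let go of it, then press the blue tare key lightly down to its stop and withdraw. Never pinch, tip or lift the tin, do not shove the scale, and leave its red and dark grey keys and everything round it alone.

Things in the scene. Friction and masses are not known exactly. Their poses are not given: they have to be found in the camera images.
- scale: White bench scale, loose, 1.4 kg, 210 mm deep (x), 160 mm wide (y). Origin: middle of its footprint, on the bench. x points from the key panel (front) to the rear, y to its left, z up. A steel pan 136 (x) by 148 mm (y), top 50 mm above the bench, covers the rear. In front a lower panel slopes down 12 degrees: display, then three keys in a row along y at x = -87 mm: red y = +48, dark grey y = 0, blue y = -48 mm.
- pan_ring (a point): Centre of the dark ring (82 mm across) marked in the middle of the pan, at the height of the pan's flat top; 36 mm behind the scale's origin; axes as the scale's.
- oxide_tin: Small pale metal tin, open, of red set wax, loose, about 0.11 kg: 58 mm across, 45 mm high. Origin: centre of its underside, z up. At the start it stands on the pan, 26 to 46 mm from the ring's centre, towards the scale's left side (+y). It slides on the pan under about 1 N.
- tare_key_top (a point): Middle of the top of the blue tare key, 19 mm (x) by 27 mm (y) like the others (48 mm apart), about 31 mm above the bench; it moves with the key. Its z axis points out of the key (12 degrees off vertical, towards the front of the scale).
- tare_key (a joint): Travel of the blue tare key, m: 0 up, 0.0035 fully down. It goes down into the panel, against a spring of 1.2 N at the top and 4 N at the stop, and comes up by itself.
- power_key (a joint): Travel of the red key, m: 0 up, 0.0035 down; to be left alone.
- unit_key (a joint): Travel of the dark grey key, m: 0 up, 0.0035 down; to be left alone.
- foil_tray: Foil tray of blue pigment, 126 x 136 x 38 mm, on the bench about 0.19 m to the right (-y) of the scale's centre. Origin: centre of its underside. Leave alone.
- lime_tin: Small dull tin of lime green wax, 52 mm across, 40 mm high, loose, on the bench about 0.19 m behind the scale's centre. Origin: centre of its underside. Leave alone.
- tape_roll: Roll of masking tape lying flat, 93 mm across, 24 mm high, loose, on the bench about 0.18 m to the left (+y) of the scale's centre. Origin: centre of its underside. Leave alone.
- jar_powder: Pigment jar with dark brown lid and blue band, 84 mm across, 132 mm high, loose, to the right of the scale. Origin: centre of its underside. Leave alone.
- jar_steel: Jar with grey lid and red band, 78 mm across, 107 mm high, loose, to the right of the scale. Origin: centre of its underside. Leave alone.
Things that resemble listed ones, but are neither listed nor needed, are in the scene too. Leave any turquoise look-alike of the oxide_tin alone.

How it is judged:
By the outcome, as a careful person would: the job done as asked, in the order asked, and still so for the second after the job is handed in, with the robot touching nothing.
It also fails if it takes over 45 s, if anything falls off the work surface, if the arm or the gripper's body presses on something with over 40 N, if the wrist force passes 120 N, or if a joint passes its speed limit or range.

ROBOT

A 6-joint arm with a two-finger parallel gripper is mounted at the origin on a cart in front of the work surface, level with it; the furniture and walls round the work are solid. World frame = base frame: x ahead of the robot, y to its left, z up, the work surface at z = 0. Lengths are in m, angles in degrees, forces in N, time in s.
With the tool pointing down it reaches from about 0.375 to 0.9 m from the base axis. Payload 3.1 kg.
Tool frame: the origin (TCP) lies at the very end of the fingers, on their centre line; the grasp point (between the pads) lies 19 mm behind it; z points along the fingers, y is the direction in which the jaws open and shut (so a half turn about z gives the same grasp; the last joint's range is limited). The gripper opens to 87 mm and grips with 3 to 60 N. Pads are 19 mm wide; open, the fingers measure 117 mm over their backs; the gripper's body (75 mm by 190 mm) begins 51 mm behind the grasp point.
Start: joints at [-87.519, 30.224, 82.088, -0, 67.689, -10.227], TCP at [0.138, -0.61, 0.199] pointing down, gripper open.
Joint ranges: [-176.69, 176.69], [-43.24, 126.21], [12.49, 139.97], [-82, 262], [0, 151.66], [-163.58, 163.58]. Speed limits (degrees/s): [159.86, 159.86, 180, 180, 180, 180].

INTERFACE

Orientations are given as a 3x3 rotation matrix whose columns are the frame's x, y, z axes.
In Python, from rig import readout, capture, camera_model, bot, spot_in, regions_of gives the robot as it stands.
- The arm moves only by the tool send_rows, never from a script. Its argument "moves" is a list that holds one entry, the list of rows, each a list of 7 numbers: the turn, a rotation vector about the tool's x, y, z in degrees, then the shift along the tool's x, y, z in cm, then the opening, from -1 (shut) to 1 (fully open). A call has exactly 5 rows; each row shifts and turns the commanded pose from where the row before left it, along the tool's axes as they then stand; what a row does not reach is not made up. A row lasts 1/10 s, in which the tool goes at most 50 mm and 8.59 degrees, less where a joint would pass 70% of its speed; a pose out of reach is approached as far as the arm can. A call with a gripper value outside its range is refused whole. The fingers move at their own pace and stop on an object; the grip force is fixed at half the most. Time passes only in rows, so rows that do not move let the fingers close, or fill a call up. It gives the time, the measured TCP pose, the force and the opening at its end, in the units of the state.
- readout.read_state(): the state, without advancing time (a new reading comes with each control period).
- capture(name): name is "scene" or "top" or "wrist"; returns the picture (400x640x3 uint8, blue, green, red); there is no depth.
- camera_model(name): a dict with "camera_matrix" (3x3 intrinsics, pixels), "k1" (the pictures are not rectified: a ray, as slopes to the right and down, at radius r is drawn at 1 + k1 r^2 times it, then the intrinsics apply), "pose" (4x4, takes a point from camera to world coordinates). Camera axes: x right, y up, looking along -z (the intrinsics and any distortion apply to the point x, -y, -z); pixel columns grow to the right and rows downward; lengths in m; the calibration is good to about 2 mm. A picture is of the moment at which its call begins: read the wrist's pose just before it. camera_model takes no time and is no camera call; for the wrist camera it gives the pose at the moment of the call.
- bot.hand_in(): hands the job in, once; it reports no verdict.
Trained networks look in the newest picture that a camera, given by its name, has taken for a name from the list of things; names that differ only in an ending like _2 or _b are one class to them, and where a whole thing is asked for, a point or a joint stands for the part that bears it (a point fixed in the world has none). Each returns a list of dicts, best first, with "p" (0 to 1); they miss things now and then, are a little off and sometimes report something else, mostly with a low value. They report only what shows in the picture. A call takes as long as a camera call. They do not tell look-alikes from the thing itself.
- spot_in(camera, thing): "location" ([x, y, z] in m, in world coordinates, good to about 4 mm: the middle of the surface that is visible of it).
- regions_of(camera, thing): "mask" (400x640 bool, what is visible of it).
The state is a dict: "time_s": time; "joint_positions": joint angles; "qvel": joint speeds; "tau": joint torques, N m; "position": TCP position; "tcp_rot": TCP orientation; "force": force on the tool from outside, world axes, zero at the start; "moment": the same for the moment, N m; "opening": opening from 0.0 (shut) to 1.0 (fully open).
Only numpy, scipy, OpenCV 4.12 (cv2) and the standard library are available. Lean on these libraries where they do the work, as an engineer would, in place of code of your own. Each camera call takes 0.05 s, during which the arm holds its last target. There are 200 camera calls.

## Working session

There is one attempt and no reset: what is moved stays moved. The work goes in short steps, Python scripts to look and compute and a tool call to move; the robot and the scene stay as the last step left them, time stands still between calls to the robot, and variables do not carry over. Pictures are saved under pics/ and viewed, about 8 in all and at most 12, crops included, and the job is handed in when it is done.

Besides the shell and the picture viewer there is one more tool, called in YAML: its name, and indented under it one key for each argument. send_rows: Moves the arm, as the interface text tells. Its arguments: {"type":"object","properties":{"moves":{"type":"array","items":{"type":"array","items":{"type":"array","items":{"type":"number"}}}}},"required":["moves"]}

```bash
mkdir -p pics
python3 - <<'E'
from rig import readout, capture, camera_model, bot, spot_in, regions_of
import cv2, numpy as np
s=readout.read_state(); print(s['time_s'],s['position'],np.round(s['tcp_rot'],3).tolist(),s['opening'],s['force'])
for c in ['scene','top']:
    im=capture(c); cv2.imwrite(f'pics/{c}1.png',im)
    m=camera_model(c); print(c,np.round(m['camera_matrix'],1).tolist(),m['k1'],np.round(m['pose'],3).tolist())
    for t in ['scale','oxide_tin','tare_key_top','foil_tray','lime_tin','tape_roll','jar_powder','jar_steel']:
        print(t,[(np.round(d['location'],3).tolist(),round(d['p'],2)) for d in spot_in(c,t)][:4])
E
```

```text
0.0 [ 0.13747011 -0.6088909   0.19797791] [[0.976, 0.22, -0.0], [0.22, -0.975, 0.002], [0.0, -0.002, -1.0]] 0.9994251848969936 [ 0.91360242  0.87632725 -0.26386348]
scene [[496.2, 0.0, 327.7], [0.0, 496.2, 199.9], [0.0, 0.0, 1.0]] -0.1260550166933423 [[-0.591, 0.42, -0.689, -0.3], [-0.807, -0.3, 0.509, 0.574], [0.007, 0.856, 0.516, 0.787], [0.0, 0.0, 0.0, 1.0]]
scale [([0.546, -0.018, 0.04], 0.58)]
oxide_tin [([0.674, 0.159, 0.032], 0.89), ([0.614, 0.025, 0.077], 0.8), ([0.59, 0.208, 0.028], 0.58), ([0.452, 0.125, 0.024], 0.36)]
tare_key_top [([0.503, -0.1, 0.032], 0.55)]
foil_tray [([0.612, -0.208, 0.026], 0.57)]
lime_tin [([0.754, 0.007, 0.03], 0.58), ([0.545, -0.019, 0.036], 0.35), ([0.453, 0.125, 0.023], 0.24)]
tape_roll [([0.451, 0.126, 0.023], 0.78), ([0.504, -0.097, 0.03], 0.34)]
jar_powder []
jar_steel [([0.611, -0.206, 0.023], 0.48)]
top [[426.4, 0.0, 322.3], [0.0, 426.4, 200.5], [0.0, 0.0, 1.0]] -0.05773780934389125 [[0.004, 0.984, -0.176, 0.409], [-1.0, 0.005, 0.002, -0.086], [0.002, 0.176, 0.984, 1.222], [0.0, 0.0, 0.0, 1.0]]
scale [([0.561, -0.039, 0.054], 0.61)]
oxide_tin [([0.622, 0.022, 0.071], 0.69), ([0.593, 0.21, 0.02], 0.68)]
tare_key_top [([0.506, -0.1, 0.034], 0.63)]
foil_tray [([0.604, -0.213, 0.022], 0.56), ([0.622, 0.022, 0.069], 0.25)]
lime_tin [([0.76, 0.002, 0.028], 0.8)]
tape_roll [([0.462, 0.121, 0.026], 0.81)]
jar_powder [([0.614, -0.472, 0.137], 0.85)]
jar_steel [([0.527, -0.414, 0.104], 0.67)]
```

View pics/top1.png

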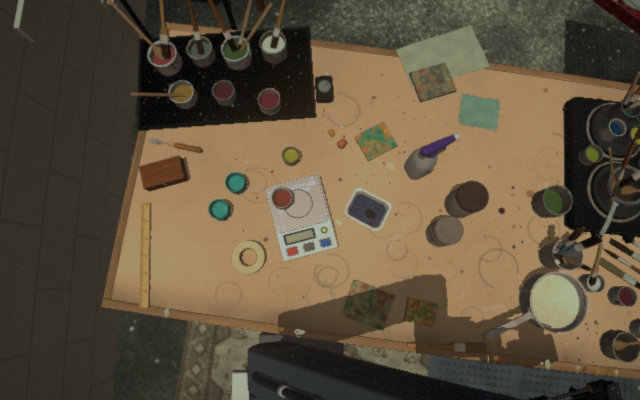

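View pics/scene1.png

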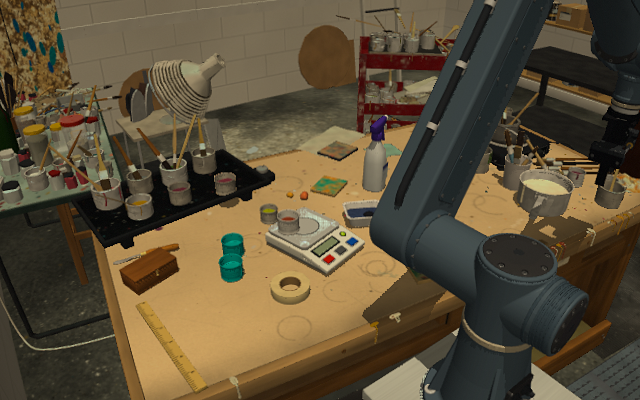

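The red tin on the pan, at top-view (283,198), fits the description. The turquoise ones at (236,183) and (220,209) are the look-alikes. Next I make a metric ortho crop at pan height to confirm this and measure.

```bash
cat > h.py <<'E'
from rig import readout, capture, camera_model, bot, spot_in, regions_of
import cv2, numpy as np
def project(m,P):
    P=np.atleast_2d(P); T=np.linalg.inv(m['pose']); c=P@T[:3,:3].T+T[:3,3]
    u=np.c_[c[:,0],-c[:,1]]/-c[:,2:]; r2=(u**2).sum(1,keepdims=True); u=u*(1+m['k1']*r2)
    K=m['camera_matrix']; return np.c_[u[:,0]*K[0,0]+K[0,2],u[:,1]*K[1,1]+K[1,2]]
def ortho(im,m,z,cx,cy,half,n=600):
    # world x up, y left
    g=np.linspace(half,-half,n); X,Y=np.meshgrid(cx+g,cy+g,indexing='ij')
    p=project(m,np.c_[X.ravel(),Y.ravel(),np.full(n*n,z)]).reshape(n,n,2).astype(np.float32)
    o=cv2.remap(im,p[...,0],p[...,1],cv2.INTER_CUBIC); return o
def grid(o,cx,cy,half,step=0.02):
    n=len(o)
    for k in np.arange(np.ceil((cx-half)/step),(cx+half)/step):
        r=int((cx+half-k*step)/(2*half)*(n-1)); cv2.line(o,(0,r),(8,r),(0,0,255),1); cv2.putText(o,f'{k*step:.2f}',(10,r+4),0,.35,(0,0,255))
    for k in np.arange(np.ceil((cy-half)/step),(cy+half)/step):
        c=int((cy+half-k*step)/(2*half)*(n-1)); cv2.line(o,(c,0),(c,8),(0,0,255),1); cv2.putText(o,f'{k*step:.2f}',(c-12,20),0,.35,(0,0,255))
    return o
E
python3 - <<'E'
from h import *
im=cv2.imread('pics/top1.png'); o=ortho(im,camera_model('top'),.05,.57,-.03,.15); cv2.imwrite('pics/o1.png',grid(o,.57,-.03,.15))
m=camera_model('wrist'); s=readout.read_state()
T=np.eye(4);T[:3,:3]=s['tcp_rot'];T[:3,3]=s['position']; print(np.round(np.linalg.inv(T)@m['pose'],3),m['camera_matrix'],m['k1'])
E
```

```text
[[ 0.     0.955  0.297  0.083]
 [ 1.    -0.     0.     0.   ]
 [ 0.001  0.297 -0.955 -0.185]
 [ 0.     0.     0.     1.   ]] [[291.94444629   0.         317.74122274]
 [  0.         291.94444629 199.45552617]
 [  0.           0.           1.        ]] 0.014093426294980617
```

View pics/o1.png

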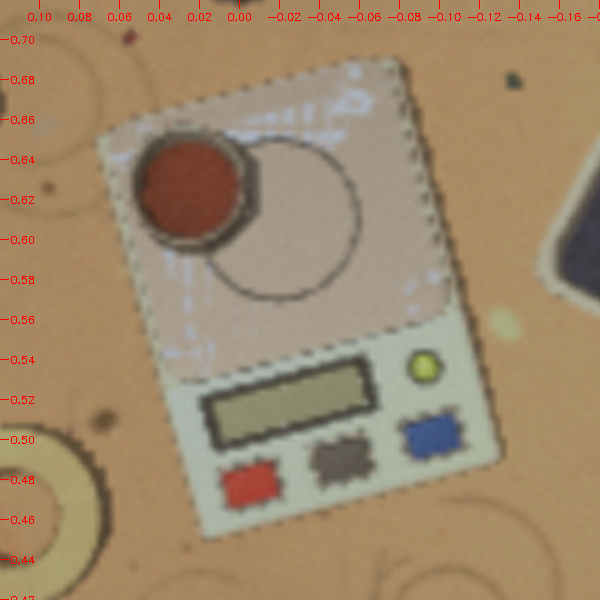

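The crop confirms it. The red-wax tin is at (195,188), the ring centre at about (277,219), i.e. world (0.610,-0.018), and the blue key at (432,435). The scale's yaw is about 15°. I'll move to the tin's left side, high up, with the gap partly closed so that two fingertips cradle the tin.

send_rows:
  moves:
    - [[0,0,0,2.5,-2.25,0,-0.2],[0,0,0,2.5,-2.25,0,-0.2],[0,0,0,2.5,-2.25,0,-0.2],[0,0,0,2.5,-2.25,0,-0.2],[0,0,0,2.5,-2.25,0,-0.2]]

```text
time_s: 1.4
position: [0.2353, -0.4714, 0.1991]
tcp_rot: [[0.976, 0.22, 0.0], [0.22, -0.976, -0.0], [0.0, 0.0, -1.0]]
force: [-0.0, -0.5, 0.2]
opening: 0.631
```

send_rows:
  moves:
    - [[0,0,0,2.5,-2.25,0,-0.2],[0,0,0,2.5,-2.25,0,-0.2],[0,0,0,2.5,-2.25,0,-0.2],[0,0,0,2.5,-2.25,0,-0.2],[0,0,0,2.5,-2.25,0,-0.2]]

```text
time_s: 1.9
position: [0.3326, -0.3342, 0.1992]
tcp_rot: [[0.976, 0.22, 0.0], [0.22, -0.976, -0.001], [0.0, 0.001, -1.0]]
force: [0.7, -0.9, -0.2]
opening: 0.404
```

send_rows:
  moves:
    - [[0,0,0,2.5,-2.25,0,-0.2],[0,0,0,2.5,-2.25,0,-0.2],[0,0,0,2.5,-2.25,0,-0.2],[0,0,0,2.5,-2.25,0,-0.2],[0,0,0,2.5,-2.25,0,-0.2]]

```text
time_s: 2.4
position: [0.4299, -0.1969, 0.1992]
tcp_rot: [[0.976, 0.22, 0.001], [0.22, -0.976, -0.0], [0.0, 0.001, -1.0]]
force: [0.8, -0.3, 0.9]
opening: 0.406
```

send_rows:
  moves:
    - [[0,0,0,2.5,-2.25,0,-0.2],[0,0,0,2.5,-2.25,0,-0.2],[0,0,0,2.5,-2.25,0,-0.2],[0,0,0,2.5,-2.25,0,-0.2],[0,0,0,2.5,-2.25,0,-0.2]]

```text
time_s: 2.9
position: [0.5271, -0.0595, 0.1992]
tcp_rot: [[0.975, 0.22, 0.0], [0.22, -0.975, -0.0], [0.0, 0.0, -1.0]]
force: [0.4, -0.8, 0.2]
opening: 0.403
```

send_rows:
  moves:
    - [[0,0,0,2.5,-2.25,0,-0.2],[0,0,0,2.5,-2.25,0,-0.2],[0,0,0,2.5,-2.25,0,-0.2],[0,0,0,2.5,-2.25,0,-0.2],[0,0,0,2.5,-2.25,0,-0.2]]

```text
time_s: 3.4
position: [0.6242, 0.0778, 0.199]
tcp_rot: [[0.975, 0.22, 0.0], [0.22, -0.975, -0.0], [0.0, 0.0, -1.0]]
force: [0.9, -0.5, -0.1]
opening: 0.398
```

send_rows:
  moves:
    - [[0,0,-8,0,0,0,-0.2],[0,0,-8,0,0,0,-0.2],[0,0,-8,0,0,0,-0.2],[0,0,-8,0,0,0,-0.2],[0,0,-8,0,0,0,-0.2]]

```text
time_s: 3.9
position: [0.6235, 0.0767, 0.1989]
tcp_rot: [[0.601, 0.799, -0.0], [0.799, -0.601, 0.0], [-0.0, -0.0, -1.0]]
force: [0.3, -0.0, 0.6]
opening: 0.401
```

send_rows:
  moves:
    - [[0,0,-8,0,0,0,-0.2],[0,0,-8,0,0,0,-0.2],[0,0,-8,0,0,0,-0.2],[0,0,-2,0,0,0,-0.2],[0,0,0,0,0,0,-0.2]]

```text
time_s: 4.4
position: [0.6235, 0.0765, 0.199]
tcp_rot: [[0.196, 0.981, 0.0], [0.981, -0.196, 0.0], [0.0, 0.0, -1.0]]
force: [0.4, -0.3, -0.4]
opening: 0.397
```

Run:
```python
from h import *
m=camera_model('wrist'); im=capture('wrist')
for t in ['oxide_tin','pan_ring','tare_key_top','scale']:
    try: print(t,[(np.round(d['location'],4).tolist(),round(d['p'],2)) for d in spot_in('wrist',t)][:3])
    except Exception as e: print(t,e)
cv2.imwrite('pics/w1.png',im)
o=ortho(im,m,.05,.57,-.03,.15); o=grid(o,.57,-.03,.15); cv2.imwrite('pics/o2.png',o)
```

```text
oxide_tin [([0.6202, 0.017, 0.0724], 0.96), ([0.6763, 0.1654, 0.0258], 0.93), ([0.5949, 0.206, 0.0203], 0.83)]
pan_ring []
tare_key_top []
scale [([0.5816, 0.022, 0.0508], 0.91)]
```

View pics/w1.png

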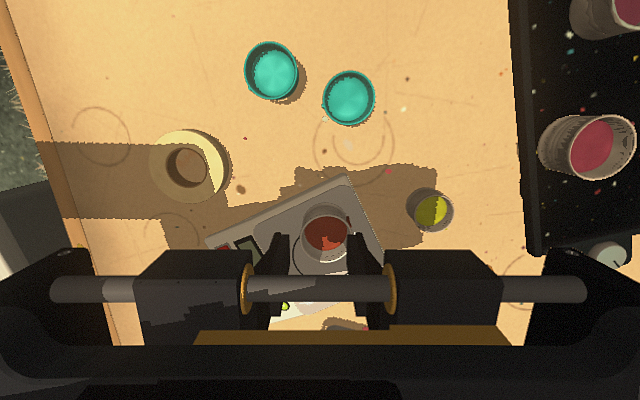

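View pics/o2.png

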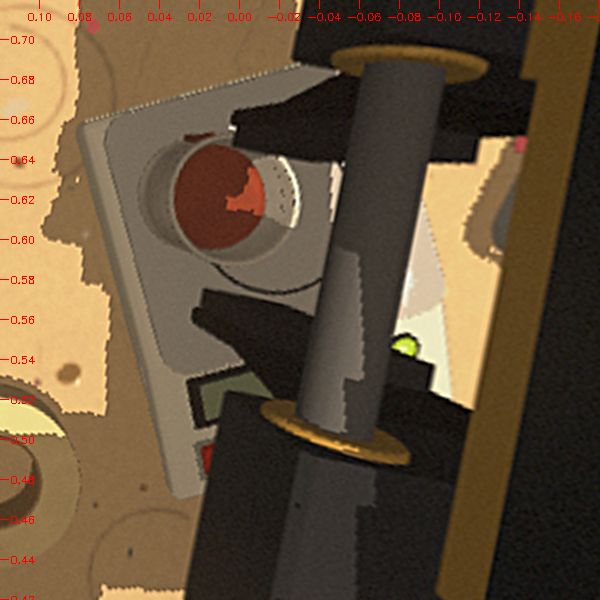

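The wrist view shows the fingers aimed at the red tin at (327,232), with the two turquoise tins behind. Positions agree to a few mm. Aligning, descending beside the scale, and starting the push.

send_rows:
  moves:
    - [[0,0,0,0.1,0.6,1.0,-0.2],[0,0,0,0,0,3.2,-0.2],[0,0,0,0,0,3.2,-0.2],[0,0,0,0,0,3.2,-0.2],[0,0,0,0,0,3.1,-0.2]]

```text
time_s: 5.15
position: [0.6296, 0.0763, 0.06]
tcp_rot: [[0.196, 0.981, -0.0], [0.981, -0.196, 0.0], [-0.0, -0.0, -1.0]]
force: [0.0, 0.9, 0.2]
opening: 0.4
```

send_rows:
  moves:
    - [[0,0,0,-0.4,0,0,-0.2],[0,0,0,-0.4,0,0,-0.2],[0,0,0,-0.4,0,0,-0.2],[0,0,0,-0.4,0,0,-0.2],[0,0,0,-0.3,0,0,-0.2]]

```text
time_s: 5.65
position: [0.6268, 0.0571, 0.0636]
tcp_rot: [[0.196, 0.981, 0.003], [0.981, -0.196, -0.0], [0.0, 0.003, -1.0]]
force: [-0.2, -0.1, 0.1]
opening: 0.401
```

send_rows:
  moves:
    - [[0,0,0,-0.3,0,0,-0.2],[0,0,0,-0.3,0,0,-0.2],[0,0,0,-0.3,0,0,-0.2],[0,0,0,-0.3,0,0,-0.2],[0,0,0,-0.3,0,0,-0.2]]

```text
time_s: 6.15
position: [0.6228, 0.0431, 0.062]
tcp_rot: [[0.196, 0.981, -0.0], [0.981, -0.196, 0.0], [0.0, -0.0, -1.0]]
force: [1.4, 1.8, 1.6]
opening: 0.404
```

Run:
```python
from h import *
for c in ['scene','top','wrist']:
    im=capture(c); cv2.imwrite(f'pics/{c}2.png',im)
    for t in ['oxide_tin','scale','tare_key_top']:
        print(c,t,[(np.round(d['location'],3).tolist(),round(d['p'],2)) for d in spot_in(c,t)][:3])
im=cv2.imread('pics/top2.png'); o=ortho(im,camera_model('top'),.05,.57,-.03,.15,400); 
m=camera_model('wrist'); o2=ortho(cv2.imread('pics/wrist2.png'),m,.05,.57,-.03,.15,400)
cv2.imwrite('pics/o3.png',np.hstack([grid(o,.57,-.03,.15),grid(o2,.57,-.03,.15)]))
```

```text
scene oxide_tin [([0.596, 0.012, 0.072], 0.92), ([0.586, 0.205, 0.026], 0.82), ([0.673, 0.159, 0.029], 0.68)]
scene scale [([0.571, 0.034, 0.04], 0.72)]
scene tare_key_top []
top oxide_tin [([0.614, 0.003, 0.069], 0.81), ([0.66, 0.151, 0.019], 0.41)]
top scale [([0.613, 0.0, 0.066], 0.18)]
top tare_key_top [([0.507, -0.103, 0.034], 0.63)]
wrist oxide_tin [([0.619, 0.014, 0.079], 0.87), ([0.677, 0.162, 0.023], 0.84), ([0.597, 0.188, 0.022], 0.78)]
wrist scale [([0.62, 0.049, 0.049], 0.81)]
wrist tare_key_top []
```

View pics/o3.png

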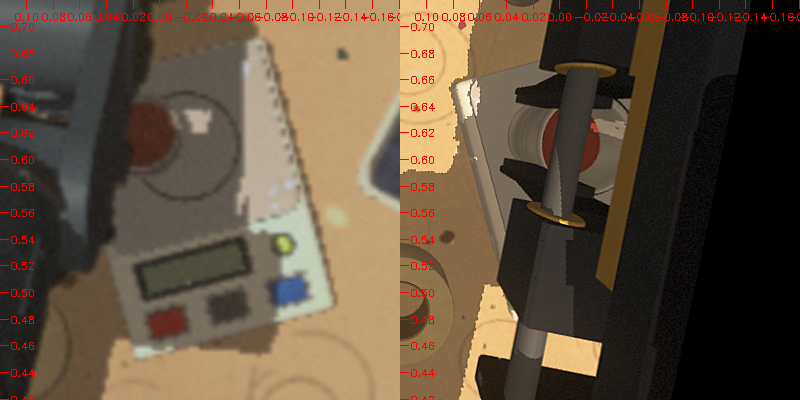

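The tin is in the cradle with a very small force, and the scale hasn't moved. About 29 mm remains; I push 24 mm and then check.

send_rows:
  moves:
    - [[0,0,0,-0.3,0,0,-0.2],[0,0,0,-0.3,0,0,-0.2],[0,0,0,-0.3,0,0,-0.2],[0,0,0,-0.3,0,0,-0.2],[0,0,0,-0.2,0,0,-0.2]]

```text
time_s: 7.25
position: [0.6201, 0.0289, 0.062]
tcp_rot: [[0.196, 0.981, -0.0], [0.981, -0.196, 0.0], [0.0, -0.0, -1.0]]
force: [0.0, 0.4, -0.3]
opening: 0.398
```

send_rows:
  moves:
    - [[0,0,0,-0.3,0,0,-0.2],[0,0,0,-0.2,0,0,-0.2],[0,0,0,-0.2,0,0,-0.2],[0,0,0,-0.2,0,0,-0.2],[0,0,0,-0.1,0,0,-0.2]]

```text
time_s: 7.75
position: [0.6182, 0.0193, 0.062]
tcp_rot: [[0.196, 0.981, -0.0], [0.981, -0.196, -0.0], [-0.0, -0.0, -1.0]]
force: [-0.1, 1.2, -0.0]
opening: 0.401
```

Run:
```python
from h import *
print(readout.read_state()['position'],readout.read_state()['force'])
for c in ['scene','top']:
    im=capture(c); cv2.imwrite(f'pics/{c}3.png',im)
    for t in ['oxide_tin','scale','tare_key_top']:
        print(c,t,[(np.round(d['location'],3).tolist(),round(d['p'],2)) for d in spot_in(c,t)][:3])
a=ortho(cv2.imread('pics/top3.png'),camera_model('top'),.05,.60,-.03,.08,400)
b=ortho(cv2.imread('pics/scene3.png'),camera_model('scene'),.05,.60,-.03,.08,400)
cv2.imwrite('pics/o4.png',np.hstack([grid(a,.60,-.03,.08),grid(b,.60,-.03,.08)]))
```

```text
[0.6181645  0.0192661  0.06195634] [-0.06751905  1.19194152 -0.04399623]
scene oxide_tin [([0.588, -0.008, 0.074], 0.88), ([0.674, 0.159, 0.032], 0.82), ([0.588, 0.205, 0.029], 0.67)]
scene scale [([0.57, 0.035, 0.04], 0.56)]
scene tare_key_top []
top oxide_tin [([0.61, -0.023, 0.071], 0.74), ([0.546, -0.053, 0.039], 0.72), ([0.689, 0.186, 0.039], 0.55)]
top scale [([0.544, -0.055, 0.04], 0.84)]
top tare_key_top []
```

View pics/o4.png

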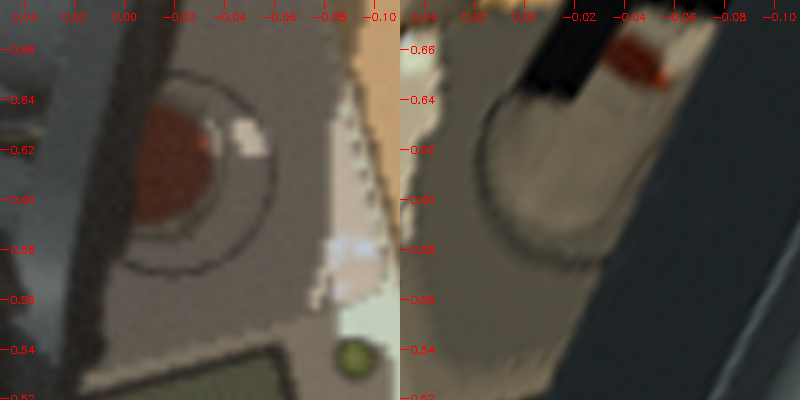

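Left panel: the wax disc's right edge is at col 213 and the ring's right edge at col 275. The tin's centre is about (0.610,-0.012) and the ring's about (0.611,-0.019), so 7 mm more. Then I withdraw straight back and look.

send_rows:
  moves:
    - [[0,0,0,-0.2,0,0,-0.2],[0,0,0,-0.2,0,0,-0.2],[0,0,0,-0.2,0,0,-0.2],[0,0,0,-0.1,0,0,-0.2],[0,0,0,0,0,0,-0.2]]

```text
time_s: 8.65
position: [0.6168, 0.0124, 0.062]
tcp_rot: [[0.196, 0.981, -0.0], [0.981, -0.196, -0.0], [-0.0, -0.0, -1.0]]
force: [0.4, 0.1, 0.2]
opening: 0.4
```

send_rows:
  moves:
    - [[0,0,0,0.3,0,0,-0.2],[0,0,0,0.8,0,0,-0.2],[0,0,0,1.5,0,0,-0.2],[0,0,0,2.0,0,0,-0.2],[0,0,0,1.5,0,0,-0.2]]

```text
time_s: 9.15
position: [0.629, 0.0746, 0.062]
tcp_rot: [[0.195, 0.981, 0.0], [0.981, -0.195, 0.0], [0.0, 0.0, -1.0]]
force: [0.0, -0.9, 0.1]
opening: 0.403
```

send_rows:
  moves:
    - [[0,0,0,0,0,-3,-0.2],[0,0,0,0,0,-4,-0.2],[0,0,0,2.0,0,-4,-0.2],[0,0,0,4.0,0,-3,-1],[0,0,0,4.0,0,0,-1]]

```text
time_s: 9.65
position: [0.6521, 0.1726, 0.2084]
tcp_rot: [[0.197, 0.98, 0.012], [0.98, -0.197, 0.001], [0.004, 0.011, -1.0]]
force: [0.8, -0.6, 0.1]
opening: 0.297
```

Run:
```python
from h import *
print(readout.read_state()['position'],readout.read_state()['force'])
for c in ['scene','top']:
    im=capture(c); cv2.imwrite(f'pics/{c}4.png',im)
    for t in ['oxide_tin','scale','tare_key_top']:
        print(c,t,[(np.round(d['location'],3).tolist(),round(d['p'],2)) for d in spot_in(c,t)][:3])
a=ortho(cv2.imread('pics/top4.png'),camera_model('top'),.05,.58,-.03,.13,400)
b=ortho(cv2.imread('pics/scene4.png'),camera_model('scene'),.05,.58,-.03,.13,400)
cv2.imwrite('pics/o5.png',np.hstack([grid(a,.58,-.03,.13),grid(b,.58,-.03,.13)]))
```

```text
[0.65214829 0.17260139 0.20840988] [ 0.79299237 -0.57113701  0.10796862]
scene oxide_tin [([0.586, 0.203, 0.029], 0.83), ([0.602, -0.012, 0.078], 0.71), ([0.673, 0.162, 0.033], 0.67)]
scene scale [([0.573, 0.03, 0.04], 0.91)]
scene tare_key_top []
top oxide_tin [([0.676, 0.16, 0.021], 0.77), ([0.592, 0.206, 0.023], 0.77), ([0.615, -0.021, 0.07], 0.76)]
top scale [([0.562, -0.035, 0.052], 0.74), ([0.61, -0.02, 0.068], 0.17)]
top tare_key_top [([0.506, -0.1, 0.033], 0.44)]
```

View pics/o5.png

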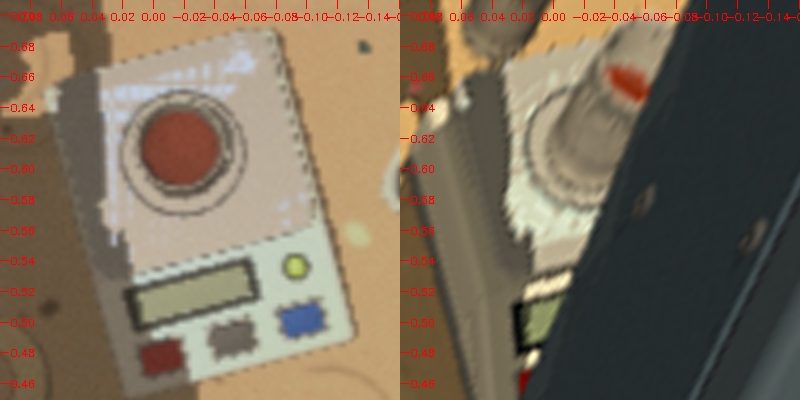

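The tin stands inside the ring: ring at cols 121–247 and rows 91–216, tin base about 3 mm off its centre. The scale and keys are unmoved, with the blue key at (302,320), i.e. about world (0.505,-0.098). Now I move above the key with the gripper shut. I turn it so the 19 mm finger width lies across the key, and offset it towards the front so only the rear fingertip edge presses.

send_rows:
  moves:
    - [[0,0,0,-3,-1,0,-1],[0,0,0,-3,-1,0,-1],[0,0,0,-3,-1,0,-1],[0,0,0,-3,-1,0,-1],[0,0,0,-3,-1,0,-1]]

```text
time_s: 10.55
position: [0.5688, 0.0311, 0.2017]
tcp_rot: [[0.197, 0.98, -0.001], [0.98, -0.197, -0.0], [-0.0, -0.001, -1.0]]
force: [-0.5, -1.0, -0.0]
opening: 0.008
```

send_rows:
  moves:
    - [[0,0,0,-3,-1,0,-1],[0,0,0,-3,-1,0,-1],[0,0,0,-3,-1,0,-1],[0,0,0,-3,-1,0,-1],[0,0,0,-3,-1,0,-1]]

```text
time_s: 11.05
position: [0.4903, -0.1059, 0.2018]
tcp_rot: [[0.198, 0.98, -0.0], [0.98, -0.198, 0.0], [-0.0, -0.0, -1.0]]
force: [-0.2, -1.0, -0.4]
opening: 0.007
```

send_rows:
  moves:
    - [[0,0,-6.6,0,0,2,-1],[0,0,-6.6,0,0,2,-1],[0,0,-6.6,0,0,2,-1],[0,0,-6.6,0,0,2,-1],[0,0,0,0,0,0,-1]]

```text
time_s: 11.55
position: [0.4891, -0.1041, 0.1198]
tcp_rot: [[-0.259, 0.966, -0.006], [0.966, 0.259, 0.003], [0.004, -0.005, -1.0]]
force: [-1.2, 0.3, 0.1]
opening: 0.007
```

Run:
```python
from h import *
s=readout.read_state(); print(s['position'],np.round(s['tcp_rot'],3).tolist(),s['force'],s['opening'])
m=camera_model('wrist'); im=capture('wrist')
for t in ['oxide_tin','tare_key_top','scale']: print(t,[(np.round(d['location'],4).tolist(),round(d['p'],2)) for d in spot_in('wrist',t)][:3])
cv2.circle(im,tuple(project(m,s['position'])[0].astype(int)),3,(0,255,255),-1)
cv2.imwrite('pics/w5.png',im)
```

```text
[ 0.48907235 -0.1041054   0.11975003] [[-0.259, 0.966, -0.006], [0.966, 0.259, 0.003], [0.004, -0.005, -1.0]] [-1.18774761  0.28255332  0.09911953] 0.006992015539383579
oxide_tin [([0.6186, -0.0192, 0.0758], 0.64), ([0.5586, -0.019, 0.0485], 0.18)]
tare_key_top [([0.5021, -0.0973, 0.0324], 0.67)]
scale [([0.5598, -0.0188, 0.0516], 0.72)]
```

View pics/w5.png

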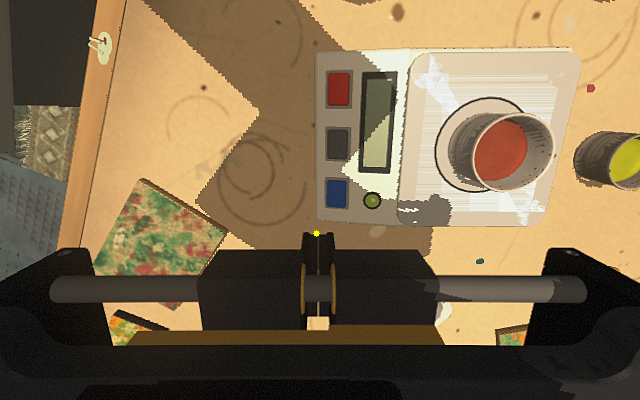

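The wrist view shows the key at (337,193) ahead of the shut fingertips at (317,233), and the tin's base inside the ring. I correct xy by a few mm and descend.

send_rows:
  moves:
    - [[0,0,0,0.3,0.5,1.0,-1],[0,0,0,0,0,2.5,-1],[0,0,0,0,0,2.5,-1],[0,0,0,0,0,1.5,-1],[0,0,0,0,0,0.3,-1]]

```text
time_s: 12.25
position: [0.4949, -0.0992, 0.0425]
tcp_rot: [[-0.26, 0.966, -0.002], [0.966, 0.26, 0.001], [0.002, -0.002, -1.0]]
force: [0.1, -1.0, 1.3]
opening: 0.006
```

send_rows:
  moves:
    - [[0,0,0,0,0,0.1,-1],[0,0,0,0,0,0.1,-1],[0,0,0,0,0,0.1,-1],[0,0,0,0,0,0,-1],[0,0,0,0,0,0,-1]]

```text
time_s: 12.75
position: [0.4959, -0.1001, 0.0415]
tcp_rot: [[-0.261, 0.965, 0.001], [0.965, 0.261, -0.0], [-0.001, 0.001, -1.0]]
force: [-0.4, -0.1, 0.4]
opening: 0.006
```

Run:
```python
from h import *
s=readout.read_state(); print(s['position'],np.round(s['tcp_rot'],3).tolist(),s['force'],s['opening'])
m=camera_model('wrist'); im=capture('wrist')
print([(np.round(d['location'],4).tolist(),round(d['p'],2)) for d in spot_in('wrist','tare_key_top')][:3])
cv2.imwrite('pics/w6.png',cv2.resize(im[90:290,200:500],None,fx=2.5,fy=2.5,interpolation=cv2.INTER_CUBIC))
```

```text
[ 0.49589414 -0.10005726  0.04145023] [[-0.261, 0.965, 0.001], [0.965, 0.261, -0.0], [-0.001, 0.001, -1.0]] [-0.37079663 -0.09625627  0.41854421] 0.006174668804976006
[([0.5074, -0.0931, 0.0355], 0.87)]
```

View pics/w6.png

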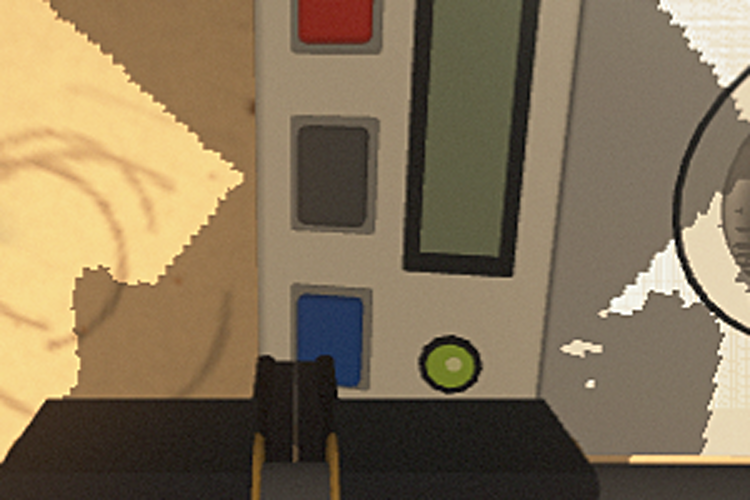

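Run:
```python
from h import *
from scipy.optimize import fsolve
s=readout.read_state(); m=camera_model('wrist'); R=s['tcp_rot'];p=s['position']
for d in [(.0095,.011,0),(.0095,-.011,0),(0,0,0)]: print(d,(project(m,p+R@np.array(d))[0]-[200,90])*2.5)
def bp(u,v,z): 
    q=fsolve(lambda q:project(m,[q[0],q[1],z])[0]-[200+u/2.5,90+v/2.5],p[:2]); return q
for n,u,v,z in [('blue',330,338,.031),('grey',333,176,.031),('red edge',337,45,.031),('ringleft',675,205,.05)]:
    q=bp(u,v,z); print(n,np.round(q,4),'tool xy off mm',np.round((R.T@np.r_[q-p[:2],0])*1e3,1))
```

```text
(0.0095, 0.011, 0) [330.89019158 326.17000598]
(0.0095, -0.011, 0) [249.80899362 326.18289691]
(0, 0, 0) [290.40421733 358.40516027]
blue [ 0.5062 -0.0953] tool xy off mm [ 1.8 11.4  0. ]
grey [ 0.4941 -0.05  ] tool xy off mm [48.7 11.5 -0. ]
red edge [ 0.4859 -0.0175] tool xy off mm [82.2 12.  -0. ]
ringleft [ 0.5751 -0.0323] tool xy off mm [44.7 94.2  0. ]
```

The key centre is 11 mm ahead in tool y and 2 mm in tool x, so the fingertip edge falls on the key's middle. I nudge x and press down by feel.

send_rows:
  moves:
    - [[0,0,0,0.2,0,0.3,-1],[0,0,0,0,0,0.3,-1],[0,0,0,0,0,0.2,-1],[0,0,0,0,0,0,-1],[0,0,0,0,0,0,-1]]

```text
time_s: 13.35
position: [0.495, -0.098, 0.0328]
tcp_rot: [[-0.261, 0.965, -0.0], [0.965, 0.261, 0.0], [0.0, -0.0, -1.0]]
force: [0.4, 0.2, 0.5]
opening: 0.004
```

send_rows:
  moves:
    - [[0,0,0,0,0,0.1,-1],[0,0,0,0,0,0.1,-1],[0,0,0,0,0,0,-1],[0,0,0,0,0,0,-1],[0,0,0,0,0,0,-1]]

```text
time_s: 13.85
position: [0.4951, -0.098, 0.031]
tcp_rot: [[-0.261, 0.965, 0.0], [0.965, 0.261, -0.0], [-0.0, 0.0, -1.0]]
force: [0.7, -0.1, -0.9]
opening: 0.004
```

send_rows:
  moves:
    - [[0,0,0,0,0,0.1,-1],[0,0,0,0,0,0,-1],[0,0,0,0,0,0,-1],[0,0,0,0,0,0,-1],[0,0,0,0,0,0,-1]]

```text
time_s: 14.35
position: [0.4951, -0.098, 0.03]
tcp_rot: [[-0.261, 0.965, 0.0], [0.965, 0.261, -0.0], [-0.0, 0.0, -1.0]]
force: [0.4, 0.9, -0.3]
opening: 0.005
```

send_rows:
  moves:
    - [[0,0,0,0,0,0.1,-1],[0,0,0,0,0,0,-1],[0,0,0,0,0,0,-1],[0,0,0,0,0,0,-1],[0,0,0,0,0,0,-1]]

```text
time_s: 14.85
position: [0.4951, -0.098, 0.029]
tcp_rot: [[-0.261, 0.965, 0.0], [0.965, 0.261, 0.0], [0.0, 0.0, -1.0]]
force: [-0.9, 0.0, -0.4]
opening: 0.006
```

send_rows:
  moves:
    - [[0,0,0,0,0,0.1,-1],[0,0,0,0,0,0,-1],[0,0,0,0,0,0,-1],[0,0,0,0,0,0,-1],[0,0,0,0,0,0,-1]]

```text
time_s: 15.35
position: [0.4951, -0.098, 0.028]
tcp_rot: [[-0.261, 0.965, 0.0], [0.965, 0.261, -0.0], [-0.0, 0.0, -1.0]]
force: [-0.3, 0.4, 0.2]
opening: 0.009
```

send_rows:
  moves:
    - [[0,0,0,0,0,0.05,-1],[0,0,0,0,0,0,-1],[0,0,0,0,0,0,-1],[0,0,0,0,0,0,-1],[0,0,0,0,0,0,-1]]

```text
time_s: 15.85
position: [0.4951, -0.098, 0.0274]
tcp_rot: [[-0.261, 0.965, 0.0], [0.965, 0.261, 0.0], [0.0, 0.0, -1.0]]
force: [-0.3, -1.2, 0.9]
opening: 0.005
```

Run:
```python
from h import *
f=[]
for i in range(8): im=capture('wrist'); s=readout.read_state(); f.append(np.r_[s['force'],s['moment']])
print(np.round(np.mean(f,0),2),np.round(np.std(f,0),2),s['position'],s['time_s'])
print([(np.round(d['location'],4).tolist(),round(d['p'],2)) for d in spot_in('wrist','tare_key_top')][:2])
cv2.imwrite('pics/w7.png',cv2.resize(im[150:270,240:420],None,fx=4,fy=4,interpolation=cv2.INTER_CUBIC))
```

```text
[ 0.08 -0.19  0.15 -0.03 -0.11  0.02] [0.59 0.61 0.38 0.03 0.01 0.02] [ 0.49508577 -0.09798525  0.02746425] 16.25
[([0.5042, -0.093, 0.0335], 0.75)]
```

View pics/w7.png

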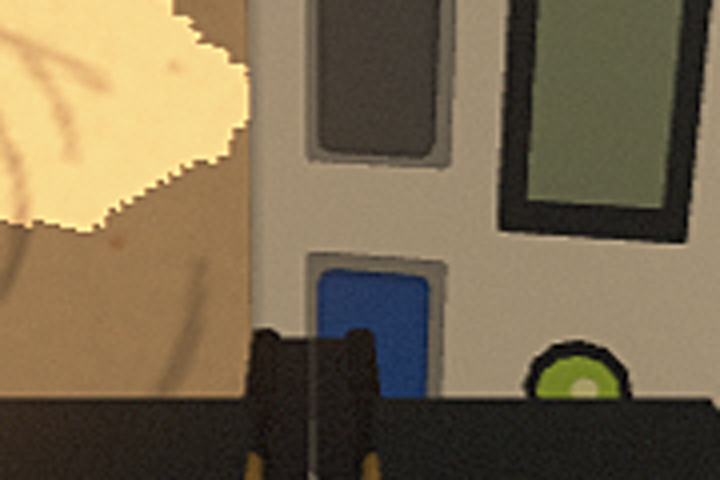

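No force yet (mean Fz 0.15 N), so the tip is still just above the key. In the crop its rear edge is at col 375, over the key's centre at col 374, but it sits low across the key (row 330+ against the key's centre at row 348). I'll move it +3 mm in tool x and continue down.

send_rows:
  moves:
    - [[0,0,0,0.3,0,-0.05,-1],[0,0,0,0,0,0.1,-1],[0,0,0,0,0,0,-1],[0,0,0,0,0,0,-1],[0,0,0,0,0,0,-1]]

```text
time_s: 16.8
position: [0.4943, -0.0951, 0.0269]
tcp_rot: [[-0.261, 0.965, 0.0], [0.965, 0.261, -0.0], [-0.0, 0.0, -1.0]]
force: [0.5, 0.6, -0.3]
opening: 0.005
```

send_rows:
  moves:
    - [[0,0,0,0,0,0.1,-1],[0,0,0,0,0,0,-1],[0,0,0,0,0,0,-1],[0,0,0,0,0,0,-1],[0,0,0,0,0,0,-1]]

```text
time_s: 17.3
position: [0.4943, -0.0951, 0.026]
tcp_rot: [[-0.261, 0.965, 0.0], [0.965, 0.261, -0.0], [-0.0, 0.0, -1.0]]
force: [-1.1, 0.7, -0.3]
opening: 0.006
```

```bash
cat > f.py <<'E'
from h import *
f=[]
for i in range(8): capture('top'); s=readout.read_state(); f.append(np.r_[s['force'],s['moment']])
print(np.round(np.mean(f,0),2),np.round(s['position'],4),s['time_s'])
E
python3 f.py
```

```text
[-0.14 -0.17 -0.17 -0.01 -0.12  0.02] [ 0.4943 -0.0951  0.026 ] 17.7
```

Still free at z = 0.026, so the tips must taper thinner than the upper fingers look. I rise, move 6 mm further over the key, and go down again.

send_rows:
  moves:
    - [[0,0,0,0,0,-0.8,-1],[0,0,0,0,0,-0.2,-1],[0,0,0,0,0.6,0,-1],[0,0,0,0,0,0.3,-1],[0,0,0,0,0,0,-1]]

```text
time_s: 18.2
position: [0.5001, -0.0934, 0.0326]
tcp_rot: [[-0.261, 0.965, -0.0], [0.965, 0.261, 0.0], [0.0, -0.0, -1.0]]
force: [-0.4, -0.0, 0.3]
opening: 0.005
```

send_rows:
  moves:
    - [[0,0,0,0,0,0.1,-1],[0,0,0,0,0,0.1,-1],[0,0,0,0,0,0,-1],[0,0,0,0,0,0,-1],[0,0,0,0,0,0,-1]]

```text
time_s: 18.7
position: [0.5, -0.0935, 0.0309]
tcp_rot: [[-0.261, 0.965, -0.0], [0.965, 0.261, 0.0], [0.0, -0.0, -1.0]]
force: [0.2, -0.3, 0.4]
opening: 0.008
```

```bash
python3 f.py
```

```text
[ 0.27 -0.28  0.37 -0.02 -0.13 -0.01] [ 0.5001 -0.0935  0.031 ] 19.1
```

send_rows:
  moves:
    - [[0,0,0,0,0,0.1,-1],[0,0,0,0,0,0,-1],[0,0,0,0,0,0,-1],[0,0,0,0,0,0,-1],[0,0,0,0,0,0,-1]]

```text
time_s: 19.6
position: [0.5001, -0.0935, 0.03]
tcp_rot: [[-0.261, 0.965, 0.0], [0.965, 0.261, 0.0], [0.0, 0.0, -1.0]]
force: [0.2, 0.5, 0.1]
opening: 0.006
```

send_rows:
  moves:
    - [[0,0,0,0,0,0.1,-1],[0,0,0,0,0,0,-1],[0,0,0,0,0,0,-1],[0,0,0,0,0,0,-1],[0,0,0,0,0,0,-1]]

```text
time_s: 20.1
position: [0.5001, -0.0935, 0.029]
tcp_rot: [[-0.261, 0.965, 0.0], [0.965, 0.261, 0.0], [0.0, 0.0, -1.0]]
force: [-1.4, 0.3, -0.4]
opening: 0.005
```

```bash
python3 f.py
```

```text
[-0.17 -0.09 -0.07 -0.   -0.13 -0.  ] [ 0.5001 -0.0935  0.029 ] 20.5
```

send_rows:
  moves:
    - [[0,0,0,0,0,0.1,-1],[0,0,0,0,0,0,-1],[0,0,0,0,0,0,-1],[0,0,0,0,0,0,-1],[0,0,0,0,0,0,-1]]

```text
time_s: 21.0
position: [0.5001, -0.0935, 0.028]
tcp_rot: [[-0.261, 0.965, -0.0], [0.965, 0.261, 0.0], [0.0, -0.0, -1.0]]
force: [0.4, -0.2, -0.3]
opening: 0.006
```

send_rows:
  moves:
    - [[0,0,0,0,0,0.1,-1],[0,0,0,0,0,0,-1],[0,0,0,0,0,0,-1],[0,0,0,0,0,0,-1],[0,0,0,0,0,0,-1]]

```text
time_s: 21.5
position: [0.5001, -0.0935, 0.027]
tcp_rot: [[-0.261, 0.965, 0.0], [0.965, 0.261, -0.0], [-0.0, 0.0, -1.0]]
force: [-0.1, 0.6, 0.0]
opening: 0.006
```

```bash
python3 f.py
python3 - <<'E'
from h import *
from scipy.optimize import fsolve
im=capture('wrist'); cv2.imwrite('pics/w8.png',cv2.resize(im[150:270,240:420],None,fx=4,fy=4,interpolation=cv2.INTER_CUBIC))
m=camera_model('wrist'); p=readout.read_state()['position'];R=readout.read_state()['tcp_rot']
# grey key blob in the picture, as reference: blue mask
hsv=cv2.cvtColor(im,cv2.COLOR_BGR2HSV); b=cv2.inRange(hsv,(100,120,40),(130,255,255)); b[270:]=0
n,l,st,ce=cv2.connectedComponentsWithStats(b); k=1+st[1:,4].argmax(); x,y,w,h,a=st[k]; print(st[k])
for u,v in [(x,y),(x+w,y),(x+w/2,y)]:
    q=fsolve(lambda q:project(m,[q[0],q[1],.031])[0]-[u,v],p[:2]); print(np.round(R.T@np.r_[q-p[:2],0]*1e3,1))
E
```

```text
[-0.11  0.24  0.15  0.   -0.12  0.02] [ 0.5001 -0.0935  0.027 ] 21.9
[311 222  27  27 341]
[10.  -3.4  0. ]
[10.  14.5  0. ]
[10.   5.6  0. ]
```

send_rows:
  moves:
    - [[0,0,0,0,0,0.1,-1],[0,0,0,0,0,0,-1],[0,0,0,0,0,0,-1],[0,0,0,0,0,0,-1],[0,0,0,0,0,0,-1]]

```text
time_s: 22.45
position: [0.5001, -0.0935, 0.026]
tcp_rot: [[-0.261, 0.965, 0.0], [0.965, 0.261, -0.0], [-0.0, 0.0, -1.0]]
force: [0.0, -0.6, 0.0]
opening: 0.005
```

```bash
python3 f.py
```

```text
[ 0.17  0.06 -0.1  -0.01 -0.11 -0.01] [ 0.5001 -0.0935  0.026 ] 22.85
```

Run:
```python
from h import *
im=capture('wrist'); cv2.imwrite('pics/wrist9.png',im)
m=camera_model('wrist'); s=readout.read_state(); p=s['position'];R=s['tcp_rot']
c=cv2.resize(im[160:260,260:400],None,fx=4,fy=4,interpolation=cv2.INTER_CUBIC)
def mark(P,col):
    u=((project(m,P)[0]-[260,160])*4).astype(int); cv2.circle(c,tuple(int(t) for t in u),3,col,-1); print(u)
mark(p,(0,255,255)); mark(p+R@[.0095,0,0],(0,255,0)); mark(p+R@[-.0095,0,0],(0,255,0))
t=capture('top'); cv2.imwrite('pics/top9.png',t); q=project(camera_model('top'),p)[0].astype(int)
tc=cv2.resize(t[q[1]-40:q[1]+30,q[0]-30:q[0]+30],(343,400),interpolation=cv2.INTER_CUBIC); u=int(30*5.7);cv2.circle(tc,(u,int(40*5.7)),2,(0,255,255),-1)
sc=capture('scene'); cv2.imwrite('pics/scene9.png',sc); q=project(camera_model('scene'),p)[0].astype(int); print(q)
sc=cv2.resize(sc[q[1]-40:q[1]+10,q[0]-100:q[0]+60],(560,175),interpolation=cv2.INTER_CUBIC)
o=np.zeros((600,800,3),np.uint8); 
o[:400,:456]=c[:, :456]; o[:400,457:]=tc; o[410:585,:560]=sc; cv2.imwrite('pics/c9.png',o)
```

```text
[224 293]
[224 241]
[224 343]
[351 244]
```

View pics/c9.png

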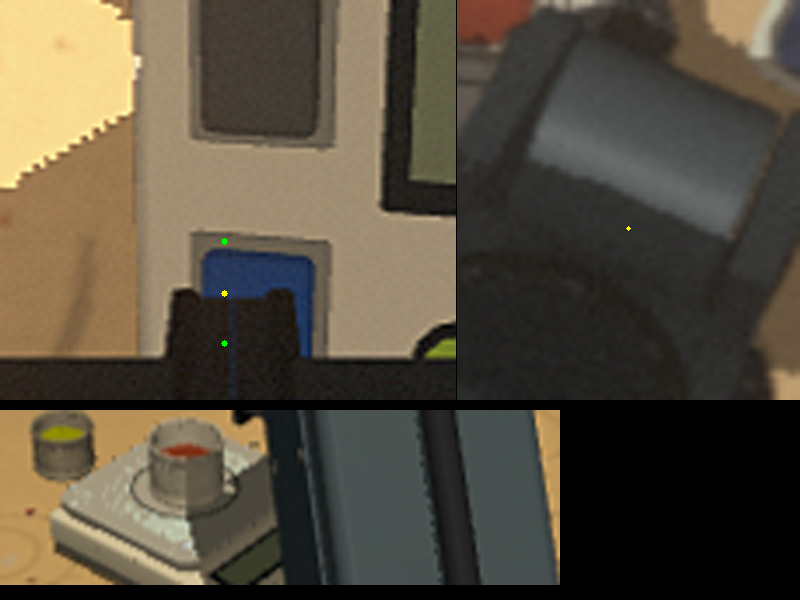

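I don't lower further here. In this orientation the wide gripper body (bottom at 0.096) would get within about 2 mm of the tin (top 0.095). The tips look about 20 mm across both fingers, so I turn 90° to bring the body's short side towards the tin, and press again with a 5 mm front offset.

send_rows:
  moves:
    - [[0,0,0,0,0,-1,-1],[0,0,0,0,0,-2,-1],[0,0,0,0,0,-3,-1],[0,0,-8.2,0,0,0,-1],[0,0,-8.2,0,0,0,-1]]

```text
time_s: 23.5
position: [0.501, -0.0939, 0.0878]
tcp_rot: [[-0.528, 0.849, 0.003], [0.849, 0.528, -0.001], [-0.003, 0.002, -1.0]]
force: [0.4, 0.7, -0.3]
opening: 0.005
```

send_rows:
  moves:
    - [[0,0,-8.2,0,0,0,-1],[0,0,-8.2,0,0,0,-1],[0,0,-8.2,0,0,0,-1],[0,0,-8.2,0,0,0,-1],[0,0,-8.2,0,0,0,-1]]

```text
time_s: 24.0
position: [0.5001, -0.0935, 0.0867]
tcp_rot: [[-0.956, 0.295, 0.001], [0.295, 0.956, -0.0], [-0.001, -0.0, -1.0]]
force: [-0.1, 0.3, 0.2]
opening: 0.002
```

send_rows:
  moves:
    - [[0,0,-8.2,0,0,0,-1],[0,0,-8.2,0,0,0,-1],[0,0,-8.2,0,0,0,-1],[0,0,-8.2,0,0,0,-1],[0,0,0,0,-0.4,0,-1]]

```text
time_s: 24.5
position: [0.501, -0.0971, 0.0866]
tcp_rot: [[-0.964, -0.264, 0.0], [-0.264, 0.964, 0.0], [-0.0, 0.0, -1.0]]
force: [-0.4, -0.4, -0.2]
opening: 0.004
```

send_rows:
  moves:
    - [[0,0,0,0,0,1.5,-1],[0,0,0,0,0,2.5,-1],[0,0,0,0,0,1.0,-1],[0,0,0,0,0,0.3,-1],[0,0,0,0,0,0,-1]]

```text
time_s: 25.0
position: [0.5011, -0.0975, 0.0329]
tcp_rot: [[-0.965, -0.263, -0.0], [-0.263, 0.965, 0.0], [0.0, 0.0, -1.0]]
force: [0.1, 0.3, 0.2]
opening: 0.004
```

Run:
```python
from h import *
from scipy.optimize import fsolve
im=capture('wrist'); cv2.imwrite('pics/wrist10.png',im)
m=camera_model('wrist'); s=readout.read_state(); p=s['position'];R=s['tcp_rot']; print(p,np.round(s['tcp_rot'],3).tolist())
hsv=cv2.cvtColor(im,cv2.COLOR_BGR2HSV); b=cv2.inRange(hsv,(100,120,40),(130,255,255))
n,l,st,ce=cv2.connectedComponentsWithStats(b)
for k in 1+np.argsort(-st[1:,4])[:3]:
    x,y,w,h,a=st[k]; print(st[k])
    for u,v in [(x,y),(x+w,y+h)]:
        q=fsolve(lambda q:project(m,[q[0],q[1],.031])[0]-[u,v],p[:2]); print(np.round(R.T@np.r_[q-p[:2],0]*1e3,1))
print(project(m,p)[0])
g=cv2.cvtColor(im,cv2.COLOR_BGR2GRAY)[200:260:3,285:350:3]; print(g)
```

```text
[ 0.50148246 -0.09757067  0.03335411] [[-0.965, -0.263, 0.001], [-0.263, 0.965, -0.0], [-0.0, -0.0, -1.0]]
[299 224  37  25 411]
[  5. -13.   0.]
[-14.1  12.9   0. ]
[317.85889294 232.0026044 ]
[[117 116 116 121 117 114 119 118 117 118 122 119 117 116 118 119 117 118
  120 118 118 118]
 [ 90  95  95  90  93  92  94  92  92  91  92  89  91  92  91  92  92  90
   89  90  87  87]
 [132 132 132 133 130 132 133 131 130 133 133 130 131 132 131 132 132 132
  133 130 135 135]
 [149 147 146 150 147 146 147 148 146 145 148 148 145 147 148 145 145 148
  145 146 147 143]
 [147 148 147 147 145 149 147 146 146 148 144 145 145 149 147 145 145 145
  145 147 146 149]
 [147 147 147 147 145 149 143 147 144 146 148 147 146 146 146 144 146 146
  144 146 144 145]
 [147 145 146 150 150 151 149 149 152 152 151 146 150 149 149 151 147 150
  151 148 146 145]
 [145 144 146 105 101 105 104 103 104 102 101 100 106 102 103 103 102 102
  101 145 142 147]
 [147 145 144 108 103  36  44  37  44  42  36  44  34  40  39  40  35  96
  100 140 143 144]
 [145 143 143 106  87  60  59  58  61  63  59  58  57  59  55  61  58
[... 254 characters left out ...]
0  40  34  28  24  30  39  78
   89 143 142 140]
 [143 144 144 107  86  56  27  30  25  25  29  36  30  27  27  21  24  75
  112 141 143 142]
 [143 144 143 107  82  52  19  26  25  31  24  31  26  26  21  26  22  73
  109 142 141 142]
 [143 145 145 127  85  51  21  23  24  26  24  36  27  26  27  26  21  94
  109 141 144 142]
 [155 156 156 134 105  46  20  25  28  34  29  36  30  29  25  23  21  99
  120 154 154 152]
 [ 26  28  32  29  21  30  26  23  18  33  27  39  27  23  22  23  30  35
   21  28  28  26]
 [ 23  27  33  33  32  29  26  29  18  25  26  55  25  18  23  22  23  32
   29  25  26  26]
 [ 29  24  30  28  26  29  24  20  29  25  25  57  23  26  23  24  21  26
   22  25  24  29]]
```

The key is now centred under the tip: its extent in tool y is ±13 mm, and the TCP is 4.6 mm in front of the key centre. I descend while monitoring both force and the key's apparent shift.

send_rows:
  moves:
    - [[0,0,0,0,0,0.2,-1],[0,0,0,0,0,0.2,-1],[0,0,0,0,0,0.2,-1],[0,0,0,0,0,0,-1],[0,0,0,0,0,0,-1]]

```text
time_s: 25.55
position: [0.5011, -0.0974, 0.027]
tcp_rot: [[-0.965, -0.264, 0.0], [-0.264, 0.965, -0.0], [-0.0, -0.0, -1.0]]
force: [-0.1, 0.4, 0.4]
opening: 0.009
```

```bash
cat > k.py <<'E'
from h import *
from scipy.optimize import fsolve
f=[]
for i in range(6): im=capture('wrist'); s=readout.read_state(); f.append(s['force'])
m=camera_model('wrist'); p=s['position'];R=s['tcp_rot']
print('F',np.round(np.mean(f,0),2),np.round(p,4),s['time_s'])
hsv=cv2.cvtColor(im,cv2.COLOR_BGR2HSV); b=cv2.inRange(hsv,(100,120,40),(130,255,255))
n,l,st,ce=cv2.connectedComponentsWithStats(b); x,y,w,h,a=st[1+st[1:,4].argmax()]
g=cv2.cvtColor(im,cv2.COLOR_BGR2GRAY).astype(float)[y-10:y+4,x+6:x+w-6].mean(1); g=np.interp(np.arange(0,14,.1),np.arange(14),g)
# subpixel rows: panel->bezel, bezel->key
r1=y-10+np.argmax(g<124)/10; r2=y-10+np.argmax(g<75)/10
print('bbox',x,y,w,h,'rows panel/bezel',r1,'bezel/key',r2)
for v,z in [(r1,.029),(r2,.031)]:
    q=fsolve(lambda q:project(m,[q[0],q[1],z])[0]-[x+w/2,v],p[:2]); print(np.round(R.T@np.r_[q-p[:2],0]*1e3,1))
cv2.imwrite('pics/k_%.2f.png'%s['time_s'],im)
E
python3 k.py
```

```text
F [ 0.35 -0.03  0.12] [ 0.5011 -0.0974  0.027 ] 25.85
bbox 298 227 39 22 rows panel/bezel 221.9 bezel/key 225.8
[ 8.2 -0.3 -0. ]
[ 6.2 -0.3 -0. ]
```

send_rows:
  moves:
    - [[0,0,0,0,0,0.1,-1],[0,0,0,0,0,0.1,-1],[0,0,0,0,0,0,-1],[0,0,0,0,0,0,-1],[0,0,0,0,0,0,-1]]

```text
time_s: 26.35
position: [0.5011, -0.0974, 0.0249]
tcp_rot: [[-0.965, -0.264, -0.0], [-0.264, 0.965, 0.0], [0.0, 0.0, -1.0]]
force: [0.5, 0.6, 0.7]
opening: 0.003
```

```bash
python3 k.py
```

```text
F [ 0.33  0.24 -0.11] [ 0.5011 -0.0974  0.025 ] 26.65
bbox 298 228 39 22 rows panel/bezel 223.0 bezel/key 227.2
[ 8.3 -0.3 -0. ]
[ 6.1 -0.3 -0. ]
```

send_rows:
  moves:
    - [[0,0,0,0,0,0.1,-1],[0,0,0,0,0,0.1,-1],[0,0,0,0,0,0.1,-1],[0,0,0,0,0,0,-1],[0,0,0,0,0,0,-1]]

```text
time_s: 27.15
position: [0.5011, -0.0974, 0.0219]
tcp_rot: [[-0.965, -0.264, -0.0], [-0.264, 0.965, 0.0], [0.0, 0.0, -1.0]]
force: [-0.1, -0.5, -1.1]
opening: 0.008
```

```bash
python3 k.py
```

```text
F [-0.43 -0.44  0.2 ] [ 0.5012 -0.0974  0.022 ] 27.45
bbox 297 230 40 19 rows panel/bezel 224.5 bezel/key 228.7
[ 8.4 -0.6 -0. ]
[ 6.3 -0.6 -0. ]
```

send_rows:
  moves:
    - [[0,0,0,0,0,0.1,-1],[0,0,0,0,0,0.1,-1],[0,0,0,0,0,0.1,-1],[0,0,0,0,0,0,-1],[0,0,0,0,0,0,-1]]

```text
time_s: 27.95
position: [0.5011, -0.0974, 0.0189]
tcp_rot: [[-0.965, -0.264, -0.0], [-0.264, 0.965, 0.0], [0.0, 0.0, -1.0]]
force: [-0.1, 0.4, 0.1]
opening: 0.004
```

```bash
python3 k.py
```

```text
F [ 0.08 -0.11  0.03] [ 0.5011 -0.0974  0.019 ] 28.25
bbox 297 231 9 18 rows panel/bezel 221.0 bezel/key 221.0
[ 12.1 -10.5  -0. ]
[ 12.8 -10.4  -0. ]k.py:9: RuntimeWarning: Mean of empty slice.
  g=cv2.cvtColor(im,cv2.COLOR_BGR2GRAY).astype(float)[y-10:y+4,x+6:x+w-6].mean(1); g=np.interp(np.arange(0,14,.1),np.arange(14),g)
  ret = um.true_divide(
```

The tip's image position fits its true end lying about 20 mm above the reported TCP, so contact is expected near z = 0.011. I keep lowering in small steps.

send_rows:
  moves:
    - [[0,0,0,0,0,0.1,-1],[0,0,0,0,0,0.1,-1],[0,0,0,0,0,0.1,-1],[0,0,0,0,0,0.1,-1],[0,0,0,0,0,0,-1]]

```text
time_s: 28.75
position: [0.501, -0.0973, 0.0148]
tcp_rot: [[-0.965, -0.264, -0.0], [-0.264, 0.965, 0.0], [0.0, 0.0, -1.0]]
force: [0.7, 0.4, -0.3]
opening: 0.004
```

send_rows:
  moves:
    - [[0,0,0,0,0,0.1,-1],[0,0,0,0,0,0.1,-1],[0,0,0,0,0,0,-1],[0,0,0,0,0,0,-1],[0,0,0,0,0,0,-1]]

```text
time_s: 29.25
position: [0.5012, -0.0974, 0.013]
tcp_rot: [[-0.965, -0.264, 0.0], [-0.264, 0.965, -0.0], [-0.0, -0.0, -1.0]]
force: [-0.0, 0.4, -0.7]
opening: 0.002
```

```bash
python3 f.py
```

```text
[ 0.34  0.07 -0.19  0.12 -0.13  0.01] [ 0.5012 -0.0974  0.013 ] 29.65
```

send_rows:
  moves:
    - [[0,0,0,0,0,0.1,-1],[0,0,0,0,0,0,-1],[0,0,0,0,0,0,-1],[0,0,0,0,0,0,-1],[0,0,0,0,0,0,-1]]

```text
time_s: 30.15
position: [0.5012, -0.0974, 0.012]
tcp_rot: [[-0.965, -0.264, 0.0], [-0.264, 0.965, -0.0], [-0.0, -0.0, -1.0]]
force: [0.4, 0.0, -0.1]
opening: 0.007
```

send_rows:
  moves:
    - [[0,0,0,0,0,0.1,-1],[0,0,0,0,0,0,-1],[0,0,0,0,0,0,-1],[0,0,0,0,0,0,-1],[0,0,0,0,0,0,-1]]

```text
time_s: 30.65
position: [0.5011, -0.0974, 0.0109]
tcp_rot: [[-0.965, -0.264, -0.0], [-0.264, 0.965, 0.0], [-0.0, 0.0, -1.0]]
force: [-0.8, -0.3, 0.5]
opening: 0.006
```

```bash
python3 f.py
```

```text
[ 0.59  0.07  0.34  0.11 -0.15 -0.01] [ 0.5011 -0.0974  0.0109] 31.05
```

send_rows:
  moves:
    - [[0,0,0,0,0,0.1,-1],[0,0,0,0,0,0,-1],[0,0,0,0,0,0,-1],[0,0,0,0,0,0,-1],[0,0,0,0,0,0,-1]]

```text
time_s: 31.55
position: [0.5013, -0.0974, 0.01]
tcp_rot: [[-0.965, -0.264, 0.0], [-0.264, 0.965, -0.0], [-0.0, -0.0, -1.0]]
force: [0.3, 0.0, 1.9]
opening: 0.004
```

send_rows:
  moves:
    - [[0,0,0,0,0,0.1,-1],[0,0,0,0,0,0,-1],[0,0,0,0,0,0,-1],[0,0,0,0,0,0,-1],[0,0,0,0,0,0,-1]]

```text
time_s: 32.05
position: [0.5014, -0.0974, 0.009]
tcp_rot: [[-0.965, -0.264, 0.0], [-0.264, 0.965, -0.0], [-0.0, -0.0, -1.0]]
force: [1.9, -0.1, 2.9]
opening: 0.005
```

```bash
python3 f.py
```

```text
[ 1.28  0.66  2.74  0.28 -0.38 -0.02] [ 0.5013 -0.0975  0.009 ] 32.45
```

Contact: the force follows the key's spring (2.7 N at z = 0.009). Pressing on to the stop.

send_rows:
  moves:
    - [[0,0,0,0,0,0.1,-1],[0,0,0,0,0,0,-1],[0,0,0,0,0,0,-1],[0,0,0,0,0,0,-1],[0,0,0,0,0,0,-1]]

```text
time_s: 32.95
position: [0.5014, -0.0975, 0.008]
tcp_rot: [[-0.965, -0.264, 0.0], [-0.264, 0.965, -0.0], [-0.0, -0.0, -1.0]]
force: [2.1, 1.0, 3.1]
opening: 0.003
```

send_rows:
  moves:
    - [[0,0,0,0,0,0.05,-1],[0,0,0,0,0,0,-1],[0,0,0,0,0,0,-1],[0,0,0,0,0,0,-1],[0,0,0,0,0,0,-1]]

```text
time_s: 33.45
position: [0.5013, -0.0975, 0.0075]
tcp_rot: [[-0.965, -0.264, 0.0], [-0.264, 0.965, -0.0], [-0.0, -0.0, -1.0]]
force: [2.5, 0.5, 3.7]
opening: 0.005
```

```bash
python3 f.py
```

```text
[ 1.91  0.42  4.34  0.17 -0.55  0.01] [ 0.5012 -0.0975  0.0075] 33.85
```

send_rows:
  moves:
    - [[0,0,0,0,0,0.05,-1],[0,0,0,0,0,0,-1],[0,0,0,0,0,0,-1],[0,0,0,0,0,0,-1],[0,0,0,0,0,0,-1]]

```text
time_s: 34.35
position: [0.5013, -0.0974, 0.007]
tcp_rot: [[-0.965, -0.264, 0.0], [-0.264, 0.965, -0.0], [-0.0, -0.0, -1.0]]
force: [1.4, 0.6, 5.0]
opening: 0.005
```

```bash
python3 f.py
```

```text
[ 2.39  0.68  4.82  0.19 -0.63 -0.  ] [ 0.5013 -0.0974  0.007 ] 34.75
```

send_rows:
  moves:
    - [[0,0,0,0,0,0.05,-1],[0,0,0,0,0,0,-1],[0,0,0,0,0,0,-1],[0,0,0,0,0,0,-1],[0,0,0,0,0,0,-1]]

```text
time_s: 35.25
position: [0.5014, -0.0975, 0.0069]
tcp_rot: [[-0.965, -0.264, 0.001], [-0.264, 0.965, -0.0], [-0.001, -0.0, -1.0]]
force: [2.0, 1.0, 8.0]
opening: 0.003
```

```bash
python3 f.py
```

```text
[ 2.03  0.57  8.61  0.24 -0.58 -0.02] [ 0.5014 -0.0975  0.0069] 35.65
```

The stop is reached: force jumped to 8.6 N with no further travel. Withdrawing upward and to the front.

send_rows:
  moves:
    - [[0,0,0,0,0,-0.5,-1],[0,0,0,0,0,-1.5,-1],[0,0,0,0,0,-3,-1],[0,0,0,0,0,-4,-1],[0,0,0,0,0,-4,-1]]

```text
time_s: 36.15
position: [0.498, -0.0963, 0.1362]
tcp_rot: [[-0.964, -0.264, -0.007], [-0.264, 0.964, 0.003], [0.006, 0.004, -1.0]]
force: [0.5, 0.4, 0.5]
opening: 0.006
```

send_rows:
  moves:
    - [[0,0,0,0,-3,-3,-1],[0,0,0,0,-4,0,-1],[0,0,0,0,-4,0,-1],[0,0,0,0,-4,0,-1],[0,0,0,0,-4,0,-1]]

```text
time_s: 36.65
position: [0.5492, -0.2807, 0.1651]
tcp_rot: [[-0.964, -0.264, -0.005], [-0.264, 0.964, 0.003], [0.004, 0.005, -1.0]]
force: [0.5, -0.1, -0.1]
opening: 0.004
```

Run:
```python
from h import *
s=readout.read_state(); print(s['position'],s['force'],s['time_s'])
for c in ['top','scene']:
    im=capture(c); cv2.imwrite(f'pics/{c}_end.png',im)
    for t in ['oxide_tin','scale','tare_key_top']: print(c,t,[(np.round(d['location'],3).tolist(),round(d['p'],2)) for d in spot_in(c,t)][:3])
m=camera_model('top'); z=.05
from numpy import *
for n in ['top4','top_end']:
    im=cv2.imread(f'pics/{n}.png'); o=ortho(im,m,z,.58,-.03,.13,520); hsv=cv2.cvtColor(o,cv2.COLOR_BGR2HSV)
    for nm,lo,hi in [('blue',(100,100,40),(130,255,255)),('wax',(0,110,60),(9,255,255)),('green',(28,120,80),(45,255,255))]:
        b=cv2.inRange(hsv,lo,hi); k,l,st,ce=cv2.connectedComponentsWithStats(b)
        for i in 1+argsort(-st[1:,4])[:2]: print(n,nm,round(.71-ce[i][1]*.0005,4),round(.10-ce[i][0]*.0005,4),st[i,4])
```

```text
[ 0.54922295 -0.28073305  0.1651207 ] [ 0.48425651 -0.13291719 -0.12577337] 36.65
top oxide_tin [([0.593, 0.206, 0.022], 0.87), ([0.612, -0.021, 0.069], 0.75), ([0.676, 0.16, 0.022], 0.61)]
top scale [([0.563, -0.032, 0.05], 0.9), ([0.614, -0.018, 0.07], 0.19)]
top tare_key_top [([0.508, -0.1, 0.035], 0.5)]
scene oxide_tin [([0.585, 0.21, 0.028], 0.9), ([0.603, -0.02, 0.078], 0.73), ([0.674, 0.161, 0.03], 0.64)]
scene scale [([0.559, 0.011, 0.041], 0.94)]
scene tare_key_top []
top4 blue 0.502 -0.0962 1392
top4 wax 0.614 -0.0171 7233
top4 wax 0.4776 -0.0048 1757
top4 green 0.5361 -0.0936 224
top_end blue 0.5023 -0.096 1040
top_end wax 0.614 -0.0172 7193
top_end wax 0.4779 -0.0053 1809
top_end green 0.5332 -0.0933 54
top_end green 0.5399 -0.0931 51
```

```bash
python3 -c "
from rig import bot; print(bot.hand_in())"
```

```text
the job is handed in; nothing more can be done
None
```

The tin stands inside the ring and the tare key went down to its stop, in that order. I handed the job in at about 37 s, with the arm clear of everything.

- **Tin:** I pushed it with two part-open fingertips, without gripping it. The last measurements put its base about 3 mm from the ring's centre; the limit is 12 mm. It had not moved when checked again after the key press.
- **Tare key:** The force rose along the spring from about 1.2 N to about 4.8 N, then jumped to 8.6 N with no further travel, which shows the stop. So the peak was about twice what the spring alone needs at the stop. I then withdrew, and the force went back to zero.
- **Scale and other keys:** The blue and red keys showed the same positions (within 0.5 mm) before and after the press, so the scale did not move then. An earlier comparison across the tin push showed no movement either, but only to a few millimetres.

**What disagreed:**
- The shut fingertips met the key with the reported TCP about 20 mm lower than expected. The first two tries at the key touched nothing.
- By the same offset, the tin may have been pushed nearer its upper half than planned. It showed no tipping in the pictures.
- The networks' tin position in the scene camera was about 1 cm off the top camera's. I relied on the top and wrist views.

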